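Block the laser port, release the two catches, hold the access gate wide

ROBOT

A 7-joint arm with a two-finger parallel gripper is mounted at the origin on the work surface. World frame = base frame: x ahead of the robot, y to its left, z up, the work surface at z = 0. Lengths are in m, angles in rad, forces in N, time in s.
With the tool pointing down it reaches from about 0.425 to 0.925 m from the base axis. Payload 6.8 kg.
Tool frame: the origin (TCP) lies on the centre line of the jaws, within the pads' length; the fingertips stand 14 mm ahead of it and the grasp point (between the pads) lies 5 mm behind it (r.nose_length is the distance from the TCP to the fingertips, in m); z points along the fingers, y is the direction in which the jaws open and shut (so a half turn about z gives the same grasp; the last joint's range is limited). The gripper opens to 85 mm and grips with 20 to 120 N. Pads are 22 mm wide; open, the fingers measure 114 mm over their backs; the gripper's body (76 mm by 85 mm) begins 54 mm behind the grasp point. The pads swing forward as they close: fully open they stand 13 mm farther back than shut.
Start: joints at [1.007, 0.477, 0.022, 1.555, -0.011, 1.109, -0.083], TCP at [0.297, -0.606, 0.245] pointing down, gripper open.
Joint ranges: [-2.96, 2.96], [-0.34, 2.1], [-1.41, 1.46], [0.24, 2.44], [-1.37, 4.51], [0.17, 1.92], [-2.96, 2.96]. Speed limits (rad/s): [2.39, 2.39, 3.14, 3.14, 3.14, 3.14, 3.14].

INTERFACE

Orientations are given as a rotation vector (axis times angle).
In Python, from bench import r, imaging, look_for, outline_of gives the robot as it stands. The module is installed in compiled form; this text tells all that it offers.
- The arm moves only by the tool carry_out, never from a script. Its arguments are lists of equal length, an entry for each row: "offset": the shift along the tool's x, y, z as a fraction of full scale, a list of three; "turn": the turn, a rotation vector about the tool's x, y, z as a fraction of full scale, a list of three. A call has 1 to 8 rows; each row is the pose to reach, as a shift and turn from the pose commanded when the call began, along the tool's axes at that moment; what a row does not reach only later rows make up. Full scale, the value 1, is 0.5 m for a shift and 1.5 rad for a turn. A row lasts 1/10 s, in which the tool goes at most 50 mm and 8.59 degrees, less where a joint would pass 70% of its speed; a pose out of reach is approached as far as the arm can. A call with a number of a shift or a turn outside -1 to 1 is refused whole. A call with a gripper value outside its range is refused whole. "hand" is the closure, from 0 (fully open) to 1 (shut), set as the call begins (left out, the last holds). The fingers move at their own pace and stop on an object; "force" is the grip in N (left out, the last holds). Time passes only in rows, so rows that repeat a pose let the fingers close. It gives the time, the measured TCP pose, the force and the opening at its end, in the units of the state.
- r.get_obs(): the state, without advancing time (a new reading comes with each control period).
- imaging.grab_frame(name): name is "scene" or "top" or "wrist"; returns a dict with "pixels" (400x640x3 uint8, red, green, blue), "fx", "fy", "cx", "cy" (pixels), "R" (3x3) and "t" (3): a world point X has camera coordinates R X + t. Camera axes: x right, y down, z forward; pixel columns grow to the right and rows downward; lengths in m; the calibration is good to about 2 mm. A picture is of the moment at which its call begins. There is no depth.
- r.hand_in(): hands the job in, once; it reports no verdict.
Trained networks look in the newest picture that a camera, given by its name, has taken for a name from the list of things; names that differ only in an ending like _2 or _b are one class to them, and where a whole thing is asked for, a point or a joint stands for the part that bears it (a point fixed in the world has none). Each returns a list of dicts, best first, with "score" (0 to 1); they miss things now and then, are a little off and sometimes report something else, mostly with a low value. They report only what shows in the picture. A call takes as long as a camera call. They do not tell look-alikes from the thing itself.
- look_for(query, camera): "xyz" ([x, y, z] in m, in the coordinates of the camera as it stood for that picture, good to about 4 mm: the middle of the surface that is visible of it).
- outline_of(query, camera): "region" (400x640 bool, what is visible of it).
The state is a dict: "clock": time; "joints": joint angles; "qvel": joint speeds; "tau": joint torques, N m; "tcp_pos": TCP position; "orientation": TCP orientation; "contact_force": force on the tool from outside, world axes, zero at the start; "moment": the same for the moment, N m; "grip_width": finger opening in m.
Only numpy, scipy, OpenCV 4.12 (cv2) and the standard library are available. Lean on these libraries where they do the work, as an engineer would, in place of code of your own. Each camera call takes 0.05 s, during which the arm holds its last target. There are 200 camera calls.

TASK

Stand the green beam trap upright and centred on the narrow pedestal, with its orange mouth squarely facing the enclosure's black beam port, and let go of it. Then squeeze the red catch on the roof of the enclosure fully together, after it the yellow one, take the blue gate by its upright orange handle, swing it out past its detent to about 80 degrees and finish while still holding it there by the handle (it springs back if let go). Do not displace any of the other things on the table.

Things in the scene. Friction and masses are not known exactly. Their poses are not given: they have to be found in the camera images.
- trap: The beam trap, a loose green block 44 mm (x) by 40 mm (y), 0.2 to 0.35 kg, on a 36 by 36 by 6 mm dark foot; the block spans 6 to 44 mm above the underside. Origin: centre of the underside; z up; +x towards its orange round mouth (34 mm across, sticks out to 28 mm from the centre). Grip it across y, 40 mm. It starts on the table, to the right or to the left of the enclosure.
- trap_mouth (a point): Centre of the orange mouth's face, 28 mm to +x and 25 mm above the trap's origin.
- pedestal: A fixed steel pedestal: foot 56 mm across and 8 mm high, shaft 25 mm across, round flat top plate 36 mm across, whose top is 55 mm above the table. Origin: on the table, in the pedestal's axis. Its +x points at the beam port. It stands 95 to 125 mm in front of the enclosure's face.
- enclosure: The fixed white laser enclosure: 250 mm deep, 385 mm wide, flat roof at 120 mm. Origin: on the table, in the plane of the front face (x = 0), behind the gate; the enclosure spans y from -205 to +180 mm and x from 0 to 250 mm. -x points out of the front face, +y to the robot's left. The black round beam port (32 mm across, 14 mm proud) is in the front face at y = -155 mm, 80 mm up.
- red_thumb: Thumb post of the red squeeze catch: red, 20 mm (x) by 10 mm (y), 124 to 162 mm above the table. Origin: on the enclosure's roof (120 mm up) in the catch's middle; the post's centre is 18 mm, its outer face 23 mm to -y of it. Gives 1.5 mm when pressed. Axes as the enclosure's. Red and yellow catch stand side by side along y, 90 mm apart; which is on the left varies.
- red_pinch (a point): Middle of the unsqueezed red catch, 147 mm above the table. Axes as the enclosure's. The thumb post's outer face is 23 mm to -y; that of the sliding post (same size, colour) 23 mm to +y unsqueezed, 9 mm fully squeezed. A steel arm runs from the sliding post's foot to -x over the gate's top and ends in a hook (116 to 136 mm up, out to 20 mm in front of the enclosure's face).
- red_slide (a joint): How far the red catch is squeezed, m: 0 to 0.003 at the start (its hook locks the gate), 0.014 fully squeezed, free of the gate from about 0.0115. The sliding post moves along the enclosure's -y towards the thumb post, against 5 N of friction, and stays where it is left.
- yellow_thumb: Thumb post of the yellow squeeze catch: yellow, 20 mm (x) by 10 mm (y), 124 to 162 mm above the table. Origin: on the enclosure's roof (120 mm up) in the catch's middle; the post's centre is 18 mm, its outer face 23 mm to -y of it. Gives 1.5 mm when pressed. Axes as the enclosure's. Red and yellow catch stand side by side along y, 90 mm apart; which is on the left varies.
- yellow_pinch (a point): Middle of the unsqueezed yellow catch, 147 mm above the table. Axes as the enclosure's. The thumb post's outer face is 23 mm to -y; that of the sliding post (same size, colour) 23 mm to +y unsqueezed, 9 mm fully squeezed. A steel arm runs from the sliding post's foot to -x over the gate's top and ends in a hook (116 to 136 mm up, out to 20 mm in front of the enclosure's face).
- yellow_slide (a joint): How far the yellow catch is squeezed, m: 0 to 0.003 at the start (its hook locks the gate), 0.014 fully squeezed, free of the gate from about 0.0115. The sliding post moves along the enclosure's -y towards the thumb post, against 5 N of friction, and stays where it is left.
- gate (a joint): Opening angle of the gate, rad: 0 shut, stop at 1.55. Seen from above it turns clockwise about its upright hinge, its free end swinging out towards the robot. A return spring pulls it shut (0.08 N m shut, 0.35 N m wide open). A sprung detent must be overcome between about 0.4 and 0.6 rad (about 0.6 N m with the spring, 4 N at the handle). Let go, it springs back to about 0.75 rad.
- gate_hinge (a point): A point on the gate's upright hinge axis, 168 mm above the table (same height as point gate_handle). The hinge is at x = -6 mm, y = +100 mm in the enclosure's frame. The gate is a blue panel 174 mm wide, 8 mm thick, from 12 to 112 mm above the table.
- handle: The gate's handle: an upright round orange post 16 mm in diameter, on the top edge of the gate near its free end, 160 mm from the hinge axis. Origin: its foot, 112 mm above the table; its top is 190 mm above the table. It is a sleeve that turns freely about its own upright axis. Roof and hooks are close to its lower part: hold it in its upper 40 mm.
- gate_handle (a point): Point in the handle's axis where to hold it, 168 mm above the table.
- lens_mount: Bystander: a round lens on a steel post with a 44 mm foot, 94 mm tall, stands at the place the trap does not have.
- driver: Bystander: a screwdriver lying on the table, right.
- optics_jar: Bystander: a jar 60 mm across, 55 mm tall, left.
- fork_clamp: Bystander: a flat aluminium fork clamp 83 by 26 by 10 mm, right.
- iris_mount: Bystander: a black square mount on a steel post, 106 mm tall, left.
Mind the look-alikes: they are no part of the job. There is more than one size of the trap; the job needs the largest.

How it is judged:
By the outcome, as a careful person would: the job done as asked, in the order asked, and still so for the second after the job is handed in, while the arm keeps its last pose, push and grip.
It also fails if it takes over 72 s, if anything falls off the work surface, if the arm or the gripper's body presses on something with over 40 N, if the wrist force passes 120 N, or if a joint passes its speed limit or range.

## Working session

There is one attempt and no reset: what is moved stays moved. The work goes in short steps, Python scripts to look and compute and a tool call to move; the robot and the scene stay as the last step left them, time stands still between calls to the robot, and variables do not carry over. Pictures are saved under pics/ and viewed, about 8 in all and at most 12, crops included, and the job is handed in when it is done.

Besides the shell and the picture viewer there is one more tool, called after "Request:" in YAML: its name, and indented under it one key for each argument. carry_out: Moves the arm, as the interface text tells. Shift numbers are shares of 0.5 m and turn numbers shares of 1.5 rad, none past 1 either way. Its arguments: {"type":"object","properties":{"offset":{"type":"array","items":{"type":"array","items":{"type":"number","minimum":-1,"maximum":1}}},"turn":{"type":"array","items":{"type":"array","items":{"type":"number","minimum":-1,"maximum":1}}},"hand":{"type":"number"},"force":{"type":"number"}},"required":["offset","turn"]}

```bash
mkdir -p pics; cat > h.py <<'E'
import numpy as np, cv2
from scipy.spatial.transform import Rotation as Rn
from bench import r, imaging, look_for, outline_of
def save(f,n): cv2.imwrite('pics/'+n, cv2.cvtColor(f['pixels'],cv2.COLOR_RGB2BGR))
def w(f,x): return np.array(f['R']).T@(np.array(x)-np.array(f['t']))
def ray(f,u,v,z):
    R=np.array(f['R']);c=-R.T@np.array(f['t']);d=R.T@np.array([(u-f['cx'])/f['fx'],(v-f['cy'])/f['fy'],1]);return c+d*(z-c[2])/d[2]
def proj(f,X):
    p=np.array(f['R'])@np.array(X)+np.array(f['t']);return p[0]/p[2]*f['fx']+f['cx'],p[1]/p[2]*f['fy']+f['cy']
E
python3 - <<'E'
from h import *
np.set_printoptions(precision=4,suppress=True)
o=r.get_obs();print(o['clock'],o['tcp_pos'],o['orientation'],o['grip_width'],r.nose_length)
for c in ['scene','top']:
    f=imaging.grab_frame(c);save(f,c+'0.png')
    print(c,'cam',w(f,[0,0,0]))
    for q in ['trap','pedestal','enclosure','red_thumb','yellow_thumb','handle','lens_mount','trap_mouth']:
        print(q,[(np.round(w(f,d['xyz']),4).tolist(),round(d['score'],2)) for d in look_for(q,c)[:4]])
E
```

```text
0.0 [ 0.2968 -0.6056  0.2444] [-3.0587 -0.7094  0.0009] 0.08514671271585984 0.014
scene cam [1.1937 0.0834 1.1659]
trap [([0.4497, 0.3126, 0.0365], 0.71), ([0.4399, 0.2269, 0.0278], 0.65), ([0.5408, 0.3211, 0.0271], 0.5)]
pedestal [([0.511, -0.16, 0.0118], 0.55)]
enclosure [([0.7778, -0.0021, 0.1197], 0.81)]
red_thumb [([0.6707, 0.0358, 0.1617], 0.57)]
yellow_thumb [([0.6693, -0.0562, 0.1601], 0.58)]
handle [([0.615, -0.0587, 0.1654], 0.57), ([0.6681, -0.0538, 0.1583], 0.4)]
lens_mount [([0.6448, 0.3356, 0.0429], 0.53), ([0.4798, -0.3534, 0.0447], 0.51)]
trap_mouth [([0.45, 0.313, 0.0384], 0.82), ([0.4459, 0.2264, 0.031], 0.55), ([0.5384, 0.3212, 0.0294], 0.5)]
top cam [ 0.4757 -0.0428  1.3208]
trap [([0.4351, 0.223, 0.0316], 0.6), ([0.4465, 0.3155, 0.0423], 0.51), ([0.5293, 0.3151, 0.0333], 0.46)]
pedestal [([0.5038, -0.1637, 0.0113], 0.51)]
enclosure [([0.7413, -0.0069, 0.1225], 0.82)]
red_thumb [([0.6577, 0.0346, 0.1588], 0.35), ([0.6076, 0.0148, 0.11], 0.26)]
yellow_thumb []
handle [([0.3904, -0.525, 0.0232], 0.7), ([0.6075, 0.0159, 0.1108], 0.59), ([0.6122, -0.0624, 0.1865], 0.38), ([0.6526, 0.0668, 0.1268], 0.35)]
lens_mount [([0.6415, 0.3289, 0.0075], 0.67), ([0.4766, -0.3509, 0.008], 0.61)]
trap_mouth [([0.4516, 0.3125, 0.0421], 0.7), ([0.5375, 0.3166, 0.0324], 0.41)]
```

View pics/top0.png

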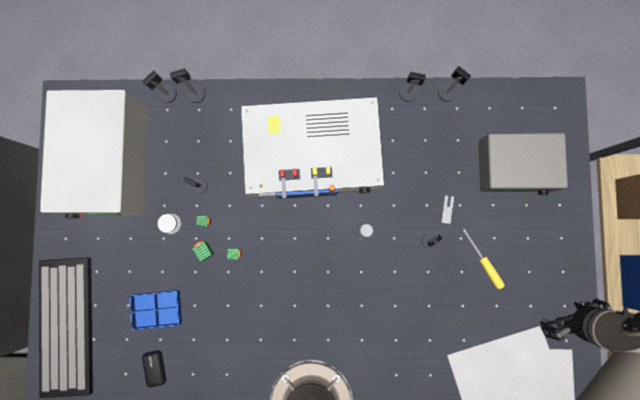

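View pics/scene0.png

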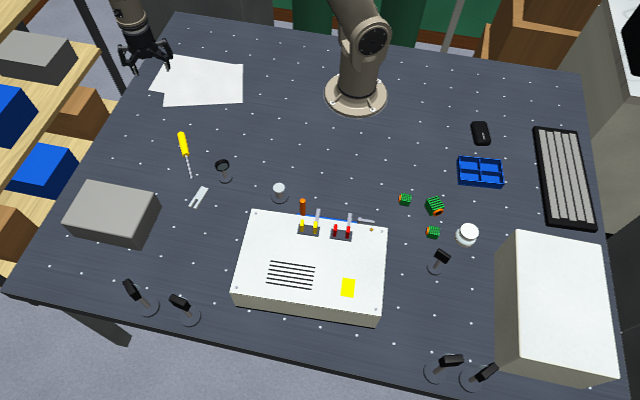

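The top view shows three green traps on the left. The largest is at px (202,251), with its mouth up and to the left. The pedestal is at (366,230), the port at (364,189), the red catch at (289,174), the yellow one at (321,172) and the handle at (332,188). Next I measure the enclosure and the large trap.

```bash
cat >> h.py <<'E'
def plan(p,yaw,tilt=None):
    """target TCP pos, yaw = direction of jaw axis (tool y) in world; tool down"""
    o=r.get_obs();R0=Rn.from_rotvec(o['orientation'])
    best=None
    for k in (0,np.pi):
        y=np.array([np.cos(yaw+k),np.sin(yaw+k),0]);z=np.array([0,0,-1.]);x=np.cross(y,z)
        Rt=Rn.from_matrix(np.array([x,y,z]).T)
        t=(R0.inv()*Rt).as_rotvec()
        if best is None or np.linalg.norm(t)<np.linalg.norm(best): best=t
    off=R0.inv().apply(np.array(p)-o['tcp_pos'])
    print('off',np.round(off/.5,4).tolist(),'turn',np.round(best/1.5,4).tolist(),'rows',np.linalg.norm(off)/.05,np.degrees(np.linalg.norm(best))/8.59)
def st():
    o=r.get_obs();R=Rn.from_rotvec(o['orientation']).as_matrix()
    print('t',round(o['clock'],2),'tcp',np.round(o['tcp_pos'],4),'jawyaw',round(np.degrees(np.arctan2(R[1,1],R[0,1])),2),'z',np.round(R[:,2],3),'F',np.round(o['contact_force'],1),'w',round(o['grip_width'],4),'q',np.round(o['joints'],2))
E
python3 - <<'E'
from h import *
np.set_printoptions(precision=4,suppress=True)
st()
for c in ['top','scene']:
    f=imaging.grab_frame(c)
    for d in outline_of('enclosure',c)[:1]:
        m=d['region'].astype(np.uint8)
        g=cv2.cvtColor(f['pixels'],cv2.COLOR_RGB2HSV)
        k=((g[...,1]<40)&(g[...,2]>(215 if c=='top' else 200))).astype(np.uint8)*cv2.dilate(m,np.ones((5,5)))
        k=cv2.morphologyEx(k,cv2.MORPH_CLOSE,np.ones((21,21)))
        n,l,s,_=cv2.connectedComponentsWithStats(k);b=1+np.argmax(s[1:,4])
        ct=max(cv2.findContours((l==b).astype(np.uint8),0,2)[0],key=cv2.contourArea)
        W=np.array([ray(f,*p[0],.12)[:2] for p in ct],np.float32)
        rc=cv2.minAreaRect(W);print(c,rc);print(cv2.boxPoints(rc))
    save({'pixels':cv2.resize(f['pixels'][150:280,150:410] if c=='top' else f['pixels'][150:340,200:480],None,fx=3 if c=='top' else 2.8,fy=3 if c=='top' else 2.8,interpolation=cv2.INTER_CUBIC)},c+'1.png')
plan([.45,.314,.25],np.radians(115))
E
```

```text
t 0.9 tcp [ 0.2971 -0.6061  0.2453] jawyaw -63.89 z [ 0. -0. -1.] F [-0.2  0.4  0.1] w 0.0856 q [ 1.01  0.48  0.02  1.56 -0.01  1.11 -0.08]
top ((0.741752028465271, -0.006222888827323914), (0.24827708303928375, 0.3829379975795746), 3.439880609512329)
[[ 0.6063  0.1775]
 [ 0.6293 -0.2048]
 [ 0.8772 -0.1899]
 [ 0.8542  0.1923]]
scene ((0.7512688040733337, -0.005226239562034607), (0.2883870005607605, 0.3964919149875641), 7.01582145690918)
[[ 0.5839  0.1739]
 [ 0.6324 -0.2196]
 [ 0.9186 -0.1844]
 [ 0.8702  0.2091]]
off [1.0845, -1.5178, -0.0094] turn [0.0, -0.0, 0.013] rows 18.654662432182036 0.12972320835937975
```

View pics/top1.png

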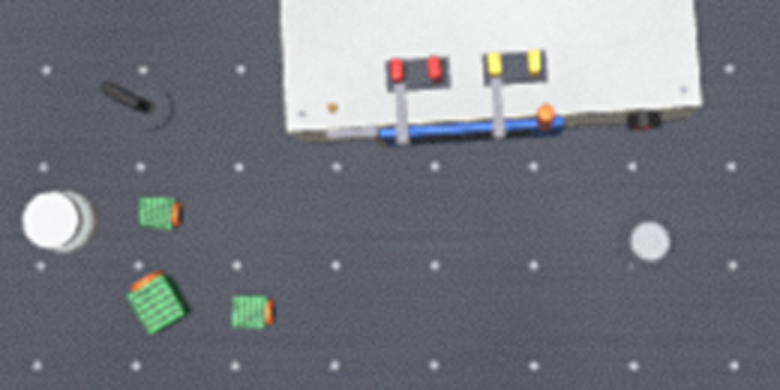

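Request:
carry_out:
  offset:
    - [0.78,-0.75,-0.07]
    - [0.78,-0.75,-0.07]
    - [0.78,-0.75,-0.07]
    - [0.78,-0.75,-0.07]
    - [0.78,-0.75,-0.07]
    - [0.78,-0.75,-0.07]
    - [0.78,-0.75,-0.07]
    - [0.78,-0.75,-0.07]
  turn:
    - [0,0,0]
    - [0,0,0]
    - [0,0,0]
    - [0,0,0]
    - [0,0,0]
    - [0,0,0]
    - [0,0,0]
    - [0,0,0]
  hand: 0

```text
clock: 1.9
tcp_pos: [0.4341, -0.2291, 0.2717]
orientation: [3.06, 0.709, 0.001]
contact_force: [2.1, -0.3, 0.2]
grip_width: 0.0856
```

```bash
python3 - <<'E'
from h import *
st();plan([.44,.31,.24],np.radians(118))
E
```

```text
t 1.9 tcp [ 0.4341 -0.2291  0.2717] jawyaw -63.89 z [ 0.001 -0.001 -1.   ] F [ 2.1 -0.3  0.2] w 0.0856 q [ 0.52  0.15 -0.18  1.94  0.03  1.04 -0.79]
off [0.485, -0.9632, 0.0627] turn [0.0006, -0.0004, -0.022] rows 10.801769969845173 0.22062152092922557
```

Request:
carry_out:
  offset:
    - [0.485,-0.96,0.06]
    - [0.485,-0.96,0.06]
    - [0.485,-0.96,0.06]
    - [0.485,-0.96,0.06]
    - [0.485,-0.96,0.06]
    - [0.485,-0.96,0.06]
    - [0.485,-0.96,0.06]
    - [0.485,-0.96,0.06]
  turn:
    - [0,0,-0.022]
    - [0,0,-0.022]
    - [0,0,-0.022]
    - [0,0,-0.022]
    - [0,0,-0.022]
    - [0,0,-0.022]
    - [0,0,-0.022]
    - [0,0,-0.022]

```text
clock: 2.7
tcp_pos: [0.4384, 0.1702, 0.2492]
orientation: [3.048, 0.759, 0.002]
contact_force: [1.6, -0.7, 0.3]
grip_width: 0.0856
```

```bash
python3 - <<'E'
from h import *
st();plan([.44,.31,.24],np.radians(118))
f=imaging.grab_frame('wrist');save(f,'w0.png');print(w(f,[0,0,0]),np.round(f['R'],2))
for q in ['trap','trap_mouth']:
        print(q,[(np.round(w(f,d['xyz']),4).tolist(),round(d['score'],2)) for d in look_for(q,'wrist')[:4]])
E
```

```text
t 2.7 tcp [0.4384 0.1702 0.2492] jawyaw -62.02 z [ 0.001  0.    -1.   ] F [ 1.6 -0.7  0.3] w 0.0856 q [-0.02  0.17 -0.54  1.99  0.11  1.   -1.69]
off [0.1341, -0.2454, 0.0184] turn [0.0004, -0.0007, -0.0002] rows 2.8026026397111417 0.00857006249433808
[0.51219459 0.20991045 0.37811239] [[ 0.47 -0.88  0.  ]
 [-0.84 -0.44  0.32]
 [-0.29 -0.15 -0.95]]
trap [([0.5355, 0.3214, 0.0272], 0.95), ([0.4326, 0.2298, 0.0334], 0.7), ([0.4528, 0.3168, 0.048], 0.58)]
trap_mouth [([0.4373, 0.2338, 0.0296], 0.71), ([0.6481, 0.0693, 0.1342], 0.59), ([0.5319, 0.32, 0.027], 0.58)]
```

Request:
carry_out:
  offset:
    - [0.14,-0.24,0.02]
    - [0.14,-0.24,0.02]
    - [0.14,-0.24,0.02]
    - [0.14,-0.24,0.02]
  turn:
    - [0,0,0]
    - [0,0,0]
    - [0,0,0]
    - [0,0,0]

```text
clock: 3.25
tcp_pos: [0.4431, 0.3117, 0.2388]
orientation: [-3.043, -0.768, -0.0]
contact_force: [-0.2, -0.7, 0.3]
grip_width: 0.0852
```

```bash
python3 - <<'E'
from h import *
st()
f=imaging.grab_frame('wrist')
c=[(d,w(f,d['xyz'])) for d in outline_of('trap','wrist') for d in [dict(d,xyz=[0,0,0])]]
c=f['pixels'];save(f,'w1.png')
print([(np.round(w(f,d['xyz']),4).tolist(),round(d['score'],2)) for d in look_for('trap','wrist')[:4]])
g=cv2.cvtColor(c,cv2.COLOR_RGB2HSV);k=cv2.inRange(g,(50,80,40),(80,255,255));k=cv2.morphologyEx(k,3,np.ones((7,7)))
n,l,s,ce=cv2.connectedComponentsWithStats(k)
for i in range(1,n):
    if s[i,4]>200:
        ct=max(cv2.findContours((l==i).astype(np.uint8),0,2)[0],key=cv2.contourArea)
        W=np.array([ray(f,*p[0],.044)[:2] for p in ct],np.float32)
        print(s[i],cv2.minAreaRect(W))
E
```

```text
t 3.25 tcp [0.4431 0.3117 0.2388] jawyaw -61.68 z [-0.001  0.003 -1.   ] F [-0.2 -0.7  0.3] w 0.0852 q [-0.24  0.32 -0.59  1.85  0.2   1.03 -1.99]
[([0.5322, 0.3238, 0.0302], 0.65), ([0.4343, 0.2329, 0.0334], 0.61), ([0.449, 0.3189, 0.0475], 0.6)]
[331  82  38  38 815] ((0.5319371819496155, 0.32592877745628357), (0.030905207619071007, 0.027784589678049088), 86.38615417480469)
[ 297  153   37   43 1334] ((0.443989098072052, 0.3207218050956726), (0.04790863022208214, 0.039942190051078796), 31.494163513183594)
[358 193  35  35 745] ((0.4397096633911133, 0.23791815340518951), (0.03707222640514374, 0.03197842463850975), 89.02289581298828)
```

View pics/w1.png

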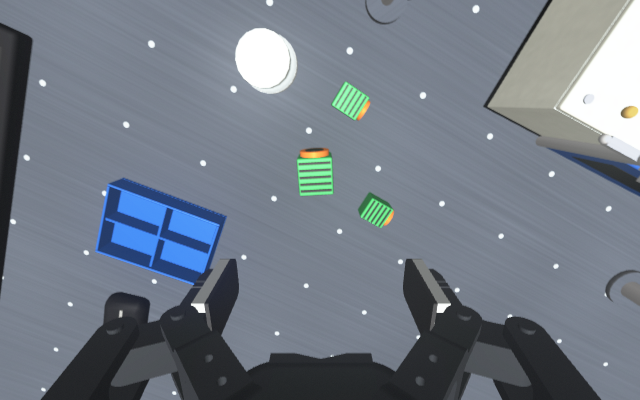

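```bash
python3 - <<'E'
from h import *
f=imaging.grab_frame('top')
g=cv2.cvtColor(f['pixels'],cv2.COLOR_RGB2HSV)
print([ (np.round(ray(f,366.5,230.2,.055),4)) ])
# pedestal top plate centroid
x,y=360,223;sub=f['pixels'][y:y+15,x:x+15].astype(float).mean(2);m=sub>130
yy,xx=np.nonzero(m);print(m.sum(),ray(f,xx.mean()+x,yy.mean()+y,.055))
plan([.443,.319,.10],np.radians(121));plan([.443,.319,.025],np.radians(121))
E
```

```text
[array([ 0.5039, -0.1639,  0.055 ])]
142 [ 0.50463773 -0.16280569  0.055     ]
off [0.0104, -0.0269, 0.2772] turn [0.0009, 0.0005, -0.0366] rows 2.7871584380700662 0.3664236689644813
off [0.0106, -0.0271, 0.4272] turn [0.0009, 0.0005, -0.0366] rows 4.282069324858829 0.3664236689644813
```

Request:
carry_out:
  offset:
    - [0.01,-0.027,0.08]
    - [0.01,-0.027,0.16]
    - [0.01,-0.027,0.24]
    - [0.01,-0.027,0.3]
    - [0.01,-0.027,0.36]
    - [0.01,-0.027,0.4]
    - [0.01,-0.027,0.427]
    - [0.01,-0.027,0.427]
  turn:
    - [0,0,-0.037]
    - [0,0,-0.037]
    - [0,0,-0.037]
    - [0,0,-0.037]
    - [0,0,-0.037]
    - [0,0,-0.037]
    - [0,0,-0.037]
    - [0,0,-0.037]

```text
clock: 4.25
tcp_pos: [0.4419, 0.3193, 0.0241]
orientation: [3.025, 0.841, -0.004]
contact_force: [-0.3, -0.8, 0.2]
grip_width: 0.0855
```

```bash
python3 - <<'E'
from h import *
st()
E
```

```text
t 4.25 tcp [0.4419 0.3193 0.0241] jawyaw -58.92 z [-0.002 -0.002 -1.   ] F [-0.3 -0.8  0.2] w 0.0855 q [-0.38  0.62 -0.46  1.99  0.45  0.63 -2.17]
```

Request:
carry_out:
  offset:
    - [0,0,0]
    - [0,0,0]
    - [0,0,0]
    - [0,0,0]
    - [0,0,0]
    - [0,0,0]
    - [0,0,0]
    - [0,0,0]
  turn:
    - [0,0,0]
    - [0,0,0]
    - [0,0,0]
    - [0,0,0]
    - [0,0,0]
    - [0,0,0]
    - [0,0,0]
    - [0,0,0]
  hand: 1
  force: 40

```text
clock: 5.05
tcp_pos: [0.4428, 0.3218, 0.0265]
orientation: [-3.026, -0.844, -0.003]
contact_force: [-0.6, -1.2, 7.4]
grip_width: 0.0396
```

```bash
python3 - <<'E'
from h import *
st()
f=imaging.grab_frame('wrist');save(f,'w2.png')
g=cv2.cvtColor(f['pixels'],cv2.COLOR_RGB2HSV)
k=cv2.inRange(g,(50,80,40),(80,255,255));k=cv2.morphologyEx(k,3,np.ones((7,7)))
n,l,s,ce=cv2.connectedComponentsWithStats(k)
o=r.get_obs();R0=Rn.from_rotvec(o['orientation'])
for i in range(1,n):
    if s[i,4]>200:
        ys,xs=np.nonzero(l==i);W=np.array([ray(f,x,y,.044) for x,y in zip(xs,ys)])
        T=R0.inv().apply(W-o['tcp_pos']);print(s[i],'tool x',np.percentile(T[:,0],[1,50,99]),'y',np.percentile(T[:,1],[1,99]))
E
```

```text
t 5.05 tcp [0.4428 0.3218 0.0265] jawyaw -58.82 z [ 0.002  0.001 -1.   ] F [-0.6 -1.2  7.4] w 0.0396 q [-0.38  0.62 -0.46  1.99  0.45  0.63 -2.17]
[ 368   62  111  103 6363] tool x [0.06338371 0.08032217 0.09537136] y [0.01945471 0.05491617]
[ 276  226   90  110 6671] tool x [-0.02191211  0.00190173  0.02939642] y [-0.01978863  0.01880963]
[411 350  28  31 277] tool x [-0.05001774 -0.04068732 -0.03172645] y [0.04402003 0.05917163]
```

View pics/w2.png

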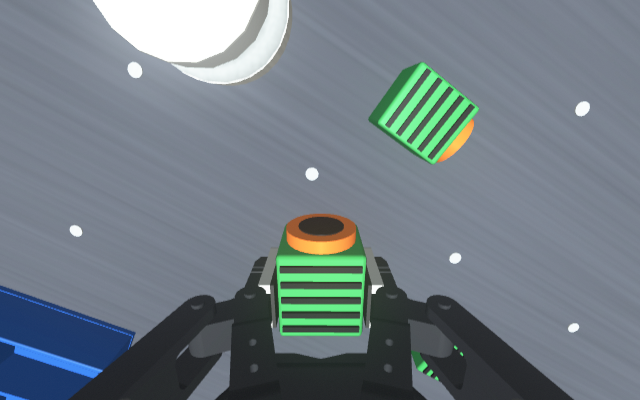

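Request:
carry_out:
  offset:
    - [0,0,-0.05]
    - [0,0,-0.12]
    - [0,0,-0.2]
    - [0,0,-0.28]
    - [0,0,-0.28]
    - [0,0,-0.28]
  turn:
    - [0,0,0]
    - [0,0,0]
    - [0,0,0]
    - [0,0,0]
    - [0,0,0]
    - [0,0,0]

```text
clock: 5.7
tcp_pos: [0.4423, 0.3214, 0.1661]
orientation: [-3.026, -0.844, -0.003]
contact_force: [-0.9, -1.3, -3.1]
grip_width: 0.0393
```

```bash
python3 - <<'E'
from h import *
st();plan([.5046,-.1628,.16],np.radians(-86.56))
E
```

```text
t 5.7 tcp [0.4423 0.3214 0.1661] jawyaw -58.83 z [ 0.002  0.001 -1.   ] F [-0.9 -1.3 -3.1] w 0.0393 q [-0.28  0.42 -0.58  1.91  0.29  0.89 -2.03]
off [-0.3946, 0.893, 0.0118] turn [-0.0, -0.0013, 0.3226] rows 9.763478954311303 3.2280928589624667
```

Request:
carry_out:
  offset:
    - [-0.05,0.11,0.01]
    - [-0.1,0.22,0.01]
    - [-0.15,0.33,0.01]
    - [-0.2,0.45,0.01]
    - [-0.25,0.56,0.01]
    - [-0.3,0.67,0.01]
    - [-0.35,0.78,0.01]
    - [-0.395,0.893,0.01]
  turn:
    - [0,0,0.05]
    - [0,0,0.1]
    - [0,0,0.15]
    - [0,0,0.2]
    - [0,0,0.25]
    - [0,0,0.3]
    - [0,0,0.323]
    - [0,0,0.323]

```text
clock: 6.5
tcp_pos: [0.4903, -0.0773, 0.1587]
orientation: [-3.14, -0.093, 0.005]
contact_force: [0.2, 0.2, -1.2]
grip_width: 0.0391
```

Request:
carry_out:
  offset:
    - [0,0,0]
    - [0,0,0]
  turn:
    - [0,0,0]
    - [0,0,0]

```text
clock: 6.7
tcp_pos: [0.4906, -0.0767, 0.1586]
orientation: [-3.14, -0.088, 0.005]
contact_force: [-0.4, 0.5, -2.1]
grip_width: 0.0396
```

```bash
python3 - <<'E'
from h import *
st();plan([.5046,-.1628,.085],np.radians(-86.56))
f=imaging.grab_frame('wrist')
for q in ['pedestal','enclosure','red_thumb','yellow_thumb','handle']:
        print(q,[(np.round(w(f,d['xyz']),4).tolist(),round(d['score'],2)) for d in look_for(q,'wrist')[:4]])
save(f,'w3.png')
E
```

```text
t 6.7 tcp [ 0.4906 -0.0767  0.1586] jawyaw -86.78 z [-0.003  0.    -1.   ] F [-0.4  0.5 -2.1] w 0.0396 q [ 0.33  0.32 -0.35  2.04  0.15  0.81 -1.63]
off [0.0189, 0.1736, 0.1471] turn [-0.0003, 0.0023, -0.0025] rows 2.283244724217455 0.03421263988747003
pedestal [([0.5058, -0.1609, 0.029], 0.78), ([0.6059, 0.0088, 0.1114], 0.61)]
enclosure [([0.6069, -0.0494, 0.1047], 0.7)]
red_thumb [([0.5986, 0.0652, 0.1373], 0.49)]
yellow_thumb []
handle [([0.6079, -0.0585, 0.1543], 0.89)]
```

View pics/w3.png

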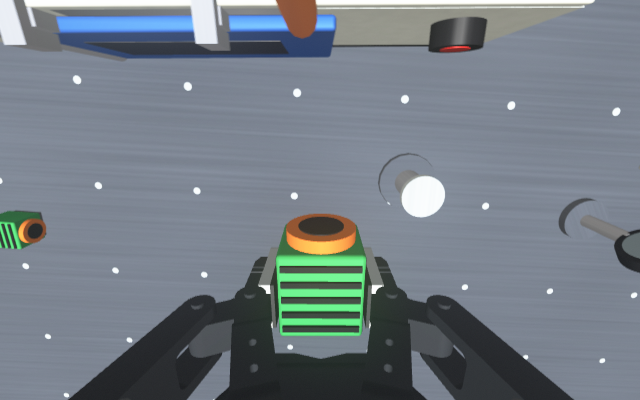

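The wrist view shows the trap held level, the pedestal plate at px (422,197), and the port ahead at (458,35). I measure the plate against the held trap in this same picture.

```bash
python3 - <<'E'
from h import *
np.set_printoptions(precision=4,suppress=True)
f=imaging.grab_frame('wrist');o=r.get_obs();R0=Rn.from_rotvec(o['orientation'])
p=f['pixels'];g=cv2.cvtColor(p,cv2.COLOR_RGB2HSV)
sub=np.zeros(p.shape[:2],np.uint8);sub[170:225,390:450]=1
k=((g[...,2]>205)&(g[...,1]<40)).astype(np.uint8)*sub
n,l,s,ce=cv2.connectedComponentsWithStats(k);i=1+np.argmax(s[1:,4])
ct=max(cv2.findContours((l==i).astype(np.uint8),0,2)[0],key=cv2.contourArea)
W=np.array([ray(f,*q[0],.055)[:2] for q in ct],np.float32);print('ped',s[i],cv2.minEnclosingCircle(W),cv2.fitEllipse(W))
k=cv2.inRange(g,(50,80,40),(80,255,255));k=cv2.morphologyEx(k,3,np.ones((7,7)))
n,l,s,ce=cv2.connectedComponentsWithStats(k);i=l[300,320];print(s[i])
ys,xs=np.nonzero(l==i);W=np.array([ray(f,x,y,o['tcp_pos'][2]+.0175) for x,y in zip(xs,ys)])
T=R0.inv().apply(W-o['tcp_pos']);print('toolx',np.percentile(T[:,0],[.5,99.5]),'y',np.percentile(T[:,1],[.5,99.5]))
# front edge of roof: rows where white roof ends
pts=[]
for x in range(60,180,4): 
    pass
for x in range(340,420,4):
    c=g[:30,x,2].astype(int);pts.append((x,int(np.argmin(np.diff(c[:20])))))
W=np.array([ray(f,x,y,.12)[:2] for x,y in pts]);print(pts[::5]);vx,vy,a,b=cv2.fitLine(W.astype(np.float32),cv2.DIST_HUBER,0,.01,.01).ravel();print('edge yaw',np.degrees(np.arctan2(vx,-vy))%180,a,b)
E
```

```text
ped [ 405  178   43   41 1373] ((0.5029476881027222, -0.16162435710430145), 0.01830802857875824) ((0.5029553174972534, -0.16157881915569305), (0.035460975021123886, 0.03578627482056618), 66.9403076171875)
[ 276  226   90  110 6784]
toolx [-0.0222  0.031 ] y [-0.0204  0.0185]
[(340, 13), (360, 13), (380, 13), (400, 13)]
edge yaw 3.5506098 0.6188217 -0.09162363
```

```bash
python3 - <<'E'
from h import *
plan([.5036,-.1627,.16],np.radians(-86.5));plan([.5036,-.1627,.088],np.radians(-86.5))
E
```

```text
off [0.0124, 0.1782, 0.0005] turn [-0.0001, 0.0001, 0.0006] rows 1.7867186230680603 0.005859971737437991
off [0.0125, 0.1783, 0.1445] turn [-0.0001, 0.0001, 0.0006] rows 2.2979127945471975 0.005859971737437991
```

Request:
carry_out:
  offset:
    - [0.012,0.09,0]
    - [0.012,0.178,0]
    - [0.012,0.178,0]
    - [0.012,0.178,0.05]
    - [0.012,0.178,0.1]
    - [0.012,0.178,0.13]
    - [0.012,0.178,0.144]
    - [0.012,0.178,0.144]
  turn:
    - [0,0,0]
    - [0,0,0]
    - [0,0,0]
    - [0,0,0]
    - [0,0,0]
    - [0,0,0]
    - [0,0,0]
    - [0,0,0]

```text
clock: 7.85
tcp_pos: [0.5028, -0.1631, 0.0877]
orientation: [-3.14, -0.095, 0.002]
contact_force: [-0.9, 0.0, -2.3]
grip_width: 0.0398
```

```bash
python3 - <<'E'
from h import *
st();plan([.5036,-.1627,.0815],np.radians(-86.5))
E
```

```text
t 7.85 tcp [ 0.5028 -0.1631  0.0877] jawyaw -86.54 z [-0.002  0.001 -1.   ] F [-0.9  0.  -2.3] w 0.0398 q [ 0.43  0.47 -0.29  2.02  0.2   0.69 -1.5 ]
off [0.0016, -0.0008, 0.0123] turn [-0.0004, 0.001, -0.0004] rows 0.12469471707456757 0.011811892312142956
```

Request:
carry_out:
  offset:
    - [0.001,0,0.004]
    - [0.001,0,0.008]
    - [0.001,0,0.011]
    - [0.001,0,0.013]
    - [0.001,0,0.013]
  turn:
    - [0,0,0]
    - [0,0,0]
    - [0,0,0]
    - [0,0,0]
    - [0,0,0]

```text
clock: 8.35
tcp_pos: [0.5038, -0.1638, 0.0819]
orientation: [3.14, 0.094, 0.0]
contact_force: [-0.2, 0.2, -2.7]
grip_width: 0.0394
```

```bash
python3 - <<'E'
from h import *
st();plan([.5036,-.1627,.0815],np.radians(-86.5))
E
```

```text
t 8.35 tcp [ 0.5038 -0.1638  0.0819] jawyaw -86.58 z [ 0. -0. -1.] F [-0.2  0.2 -2.7] w 0.0394 q [ 0.42  0.48 -0.28  2.02  0.21  0.67 -1.5 ]
off [-0.0002, -0.0021, 0.0009] turn [0.0, -0.0001, -0.0009] rows 0.023163362306029233 0.009421644077712704
```

Request:
carry_out:
  offset:
    - [0,-0.002,0.002]
    - [0,-0.002,0.003]
    - [0,-0.002,0.003]
  turn:
    - [0,0,0]
    - [0,0,0]
    - [0,0,0]

```text
clock: 8.65
tcp_pos: [0.5039, -0.1634, 0.0815]
orientation: [3.139, 0.093, 0.001]
contact_force: [-4.3, -0.5, 9.2]
grip_width: 0.0393
```

Request:
carry_out:
  offset:
    - [0,0,0.002]
    - [0,0,0.002]
  turn:
    - [0,0,0]
    - [0,0,0]

```text
clock: 8.85
tcp_pos: [0.5039, -0.1634, 0.0815]
orientation: [3.139, 0.093, 0.001]
contact_force: [-6.8, -0.4, 20.3]
grip_width: 0.0393
```

Request:
carry_out:
  offset:
    - [0,0,-0.003]
    - [0,0,-0.003]
  turn:
    - [0,0,0]
    - [0,0,0]

```text
clock: 9.05
tcp_pos: [0.5041, -0.1629, 0.0815]
orientation: [3.14, 0.094, 0.002]
contact_force: [-2.0, -1.0, 6.9]
grip_width: 0.0399
```

Request:
carry_out:
  offset:
    - [0,0,0]
    - [0,0,0]
    - [0,0,0]
    - [0,0,0]
    - [0,0,0]
    - [0,0,0]
  turn:
    - [0,0,0]
    - [0,0,0]
    - [0,0,0]
    - [0,0,0]
    - [0,0,0]
    - [0,0,0]
  hand: 0

```text
clock: 9.65
tcp_pos: [0.5037, -0.1627, 0.0808]
orientation: [-3.14, -0.094, 0.0]
contact_force: [0.7, -0.5, -0.5]
grip_width: 0.0853
```

Request:
carry_out:
  offset:
    - [0,0,-0.05]
    - [0,0,-0.12]
    - [0,0,-0.2]
    - [0,0,-0.3]
    - [0,0,-0.36]
    - [0,0,-0.36]
  turn:
    - [0,0,0]
    - [0,0,0]
    - [0,0,0]
    - [0,0,0]
    - [0,0,0]
    - [0,0,0]

```text
clock: 10.25
tcp_pos: [0.5064, -0.1632, 0.2659]
orientation: [3.137, 0.093, 0.014]
contact_force: [0.9, -0.2, 0.6]
grip_width: 0.0853
```

```bash
python3 - <<'E'
from h import *
np.set_printoptions(precision=4,suppress=True)
st()
f=imaging.grab_frame('wrist');save(f,'w4.png')
a=f['pixels']
def an(f,z):
    g=cv2.cvtColor(f['pixels'],cv2.COLOR_RGB2HSV);k=cv2.inRange(g,(50,80,40),(80,255,255));k=cv2.morphologyEx(k,3,np.ones((7,7)))
    n,l,s,ce=cv2.connectedComponentsWithStats(k)
    for i in range(1,n):
        if s[i,4]>80:
            ct=max(cv2.findContours((l==i).astype(np.uint8),0,2)[0],key=cv2.contourArea)
            W=np.array([ray(f,*p[0],z)[:2] for p in ct],np.float32);c=cv2.minAreaRect(W)
            if c[0][1]<0: print(s[i],c)
an(f,.099)
t=imaging.grab_frame('top');an(t,.099)
c=cv2.resize(t['pixels'][150:260,270:400],None,fx=4,fy=4,interpolation=2)
v=np.zeros((440,520+640,3),np.uint8)
cv2.imwrite('pics/w4b.png',cv2.cvtColor(np.vstack([a[:360],np.pad(c,((0,0),(60,60),(0,0)))])[:,:, :],cv2.COLOR_RGB2BGR)[::1])
E
```

```text
t 10.25 tcp [ 0.5064 -0.1632  0.2659] jawyaw -86.59 z [ 0.009 -0.003 -1.   ] F [ 0.9 -0.2  0.6] w 0.0853 q [ 0.48  0.24 -0.33  1.86  0.09  1.05 -1.4 ]
[ 301  164   38   46 1524] ((0.5055710673332214, -0.16225160658359528), (0.049255866557359695, 0.03943927213549614), 2.192747116088867)
```

View pics/w4.png

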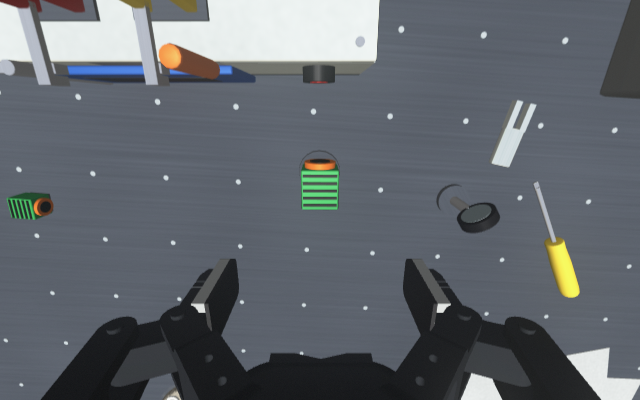

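The trap stands upright on the pedestal at px (320,188), facing the port at (320,73). It measures about (0.503, -0.162), as intended. Now the catches.

```bash
python3 - <<'E'
from h import *
plan([.62,.0,.28],np.radians(-86.55))
E
```

```text
off [0.2514, -0.3112, -0.0373] turn [0.0004, -0.0008, -0.0004] rows 4.017919635287715 0.009856415910447587
```

Request:
carry_out:
  offset:
    - [0.05,-0.06,-0.037]
    - [0.12,-0.15,-0.037]
    - [0.18,-0.23,-0.037]
    - [0.24,-0.3,-0.037]
    - [0.25,-0.31,-0.037]
    - [0.25,-0.31,-0.037]
    - [0.25,-0.31,-0.037]
  turn:
    - [0,0,0]
    - [0,0,0]
    - [0,0,0]
    - [0,0,0]
    - [0,0,0]
    - [0,0,0]
    - [0,0,0]
  hand: 0.3

```text
clock: 11.05
tcp_pos: [0.6182, -0.0021, 0.2778]
orientation: [3.139, 0.092, -0.005]
contact_force: [-0.7, 0.1, -0.8]
grip_width: 0.0599
```

```bash
cat >> h.py <<'E'
O=np.array([.6163,-.0012]);A=np.radians(3.47);EX=np.array([np.cos(A),np.sin(A)]);EY=np.array([-np.sin(A),np.cos(A)])
def e(p): d=np.array(p)[:2]-O;return np.round([d@EX*1e3,d@EY*1e3],1)
def we(x,y): return O+EX*x/1e3+EY*y/1e3
E
python3 - <<'E'
from h import *
np.set_printoptions(precision=4,suppress=True)
st()
f=imaging.grab_frame('wrist');save(f,'w5.png')
for q in ['red_thumb','yellow_thumb','handle']:
    print(q,[(np.round(w(f,d['xyz']),4).tolist(),e(w(f,d['xyz'])),round(d['score'],2)) for d in look_for(q,'wrist')[:4]])
E
```

```text
t 11.05 tcp [ 0.6182 -0.0021  0.2778] jawyaw -86.64 z [-0.003 -0.001 -1.   ] F [-0.7  0.1 -0.8] w 0.0599 q [ 0.2   0.39 -0.4   1.64  0.16  1.15 -1.75]
red_thumb [([0.6576, 0.0335, 0.1581], array([43.3, 32.1]), 0.71)]
yellow_thumb [([0.6626, -0.0475, 0.1632], array([ 43.4, -49. ]), 0.6), ([0.5121, -0.1562, 0.0079], array([-113.4, -148.4]), 0.52)]
handle [([0.6194, -0.0517, 0.1753], array([ -0. , -50.6]), 0.73), ([0.6381, 0.0711, 0.1405], array([26.1, 70.8]), 0.5), ([0.5103, -0.1563, 0.008], array([-115.2, -148.4]), 0.37)]
```

View pics/w5.png

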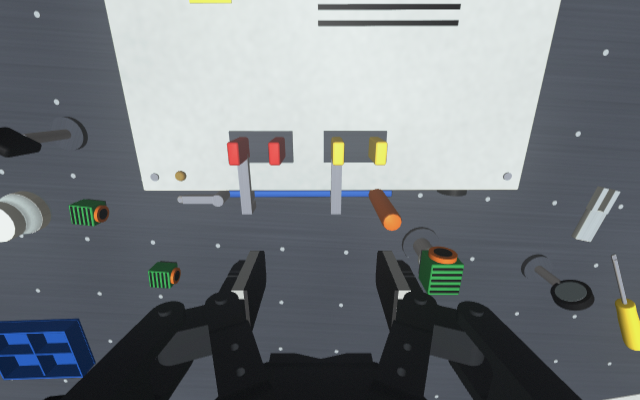

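```bash
cat > posts.py <<'E'
from h import *
def posts(cam='wrist'):
    f=imaging.grab_frame(cam);print('cam',np.round(w(f,[0,0,0]),3),e(w(f,[0,0,0])))
    g=cv2.cvtColor(f['pixels'],cv2.COLOR_RGB2HSV)
    for nm,k,z in [('red',cv2.inRange(g,(0,150,60),(5,255,255))|cv2.inRange(g,(172,150,60),(180,255,255)),.162),('yel',cv2.inRange(g,(22,120,80),(32,255,255)),.162),('or',cv2.inRange(g,(6,150,80),(16,255,255)),.19)]:
        n,l,s,ce=cv2.connectedComponentsWithStats(k)
        for i in range(1,n):
            if s[i,4]>100:
                ys,xs=np.nonzero(l==i);W=np.array([e(ray(f,x,y,z)) for x,y in zip(xs,ys)])
                if abs(W[:,0].mean()-30)<60 and abs(W[:,1].mean())<150: print(nm,s[i],'ex',np.percentile(W[:,0],[1,99]),'ey',np.percentile(W[:,1],[1,99]))
    return f
E
python3 - <<'E'
from posts import *
np.set_printoptions(precision=1,suppress=True)
posts()
E
```

```text
cam [0.7 0.  0.4] [86.  -1.1]
red [268 143  11  22 228] ex [35.4 53.1] ey [34.5 43.2]
red [227 144  12  21 214] ex [35.5 52.4] ey [68.8 77.3]
yel [331 142  12  23 257] ex [35.2 53.8] ey [-19.4 -10. ]
yel [371 142  15  23 272] ex [35.  53.6] ey [-55.4 -45. ]
or [380 213  20  18 256] ex [-13.1   0.9] ey [-64.5 -50. ]
```

```bash
sed -i 's/s\[i,4\]>100/s[i,4]>(100 if cam=="wrist" else 5)/' posts.py; python3 - <<'E'
from posts import *
np.set_printoptions(precision=1,suppress=True)
for c in ['top','scene']:
    f=posts(c)
    if c=='top':p=cv2.resize(f['pixels'][155:205,235:395],None,fx=5,fy=5,interpolation=cv2.INTER_CUBIC);save({'pixels':p},'t6.png')
E
```

```text
cam [ 0.5 -0.   1.3] [-142.8  -33. ]
cam [1.2 0.1 1.2] [581.4  49.5]
red [333 224   4  13  39] ex [35.8 71.6] ey [32.4 41. ]
red [345 226   5  13  41] ex [36.2 71.3] ey [66.3 74.8]
yel [300 219   4  13  46] ex [35.6 71.6] ey [-57.2 -46.2]
yel [313 221   5  13  47] ex [35.5 71.8] ey [-21.2 -11.4]
or [300 199   6  17  69] ex [-9.2 38.6] ey [-66.1 -48.5]
```

View pics/t6.png

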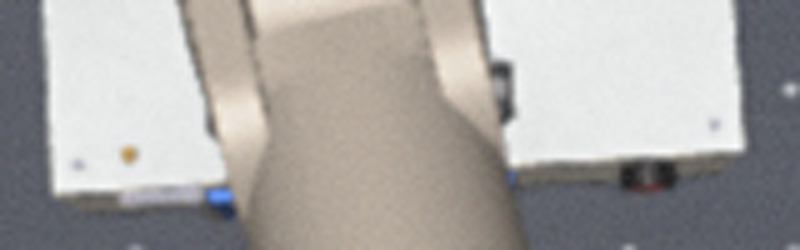

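The crop shows the arm covering the catches in the top view. The scene and wrist cameras agree, putting the red middle near y=+56 mm and the yellow near -34 mm, with x at 45 mm, in the enclosure frame.

```bash
python3 - <<'E'
from h import *
p=we(45,55);plan([*p,.22],np.radians(-86.53));plan([*p,.146],np.radians(-86.53))
E
```

```text
off [0.0845, -0.1112, 0.1191] turn [0.0003, -0.0001, -0.0015] rows 1.8358776226252476 0.014855361747295084
off [0.0845, -0.1113, 0.2671] turn [0.0003, -0.0001, -0.0015] rows 3.0146222614645017 0.014855361747295084
```

Request:
carry_out:
  offset:
    - [0.04,-0.055,0]
    - [0.084,-0.111,0.03]
    - [0.084,-0.111,0.08]
    - [0.084,-0.111,0.14]
    - [0.084,-0.111,0.2]
    - [0.084,-0.111,0.24]
    - [0.084,-0.111,0.266]
    - [0.084,-0.111,0.266]
  turn:
    - [0,0,0]
    - [0,0,0]
    - [0,0,0]
    - [0,0,0]
    - [0,0,0]
    - [0,0,0]
    - [0,0,0]
    - [0,0,0]
  hand: 0.23

```text
clock: 12.2
tcp_pos: [0.6568, 0.0569, 0.1447]
orientation: [3.14, 0.093, -0.005]
contact_force: [0.2, -0.5, 0.2]
grip_width: 0.0663
```

```bash
python3 - <<'E'
from h import *
st();print(e(r.get_obs()['tcp_pos']));p=we(45,49);plan([*p,.146],np.radians(-86.53))
E
```

```text
t 12.2 tcp [0.6568 0.0569 0.1447] jawyaw -86.59 z [-0.003 -0.    -1.   ] F [ 0.2 -0.5  0.2] w 0.0663 q [ 0.09  0.58 -0.38  1.66  0.25  0.95 -1.89]
[43.9 55.5]
off [0.0022, 0.013, -0.0027] turn [0.0002, 0.002, -0.0007] rows 0.13490944684159162 0.02160396062785038
```

Request:
carry_out:
  offset:
    - [0.002,0.006,-0.002]
    - [0.002,0.013,-0.002]
    - [0.002,0.013,-0.002]
  turn:
    - [0,0,0]
    - [0,0,0]
    - [0,0,0]

```text
clock: 12.5
tcp_pos: [0.6602, 0.0499, 0.1487]
orientation: [3.14, 0.092, 0.004]
contact_force: [-0.2, 0.8, -0.4]
grip_width: 0.0658
```

Request:
carry_out:
  offset:
    - [0,0,0]
    - [0,0,0]
    - [0,0,0]
    - [0,0,0]
    - [0,0,0]
    - [0,0,0]
    - [0,0,0]
    - [0,0,0]
  turn:
    - [0,0,0]
    - [0,0,0]
    - [0,0,0]
    - [0,0,0]
    - [0,0,0]
    - [0,0,0]
    - [0,0,0]
    - [0,0,0]
  hand: 1
  force: 40

```text
clock: 13.3
tcp_pos: [0.6601, 0.0515, 0.1497]
orientation: [-3.14, -0.094, -0.004]
contact_force: [-2.8, -0.8, 10.1]
grip_width: 0.0287
```

```bash
python3 - <<'E'
from h import *
st();print(e(r.get_obs()['tcp_pos']))
E
```

```text
t 13.3 tcp [0.6601 0.0515 0.1497] jawyaw -86.55 z [ 0.003  0.    -1.   ] F [-2.8 -0.8 10.1] w 0.0287 q [ 0.09  0.58 -0.38  1.65  0.25  0.96 -1.88]
[46.9 50. ]
```

Request:
carry_out:
  offset:
    - [0,0,0]
    - [0,0,0]
    - [0,0,0]
    - [0,0,0]
  turn:
    - [0,0,0]
    - [0,0,0]
    - [0,0,0]
    - [0,0,0]
  hand: 0.23

```text
clock: 13.7
tcp_pos: [0.6591, 0.0509, 0.1471]
orientation: [3.14, 0.094, -0.001]
contact_force: [-0.3, 0.9, 0.6]
grip_width: 0.0661
```

Request:
carry_out:
  offset:
    - [0,0,-0.05]
    - [0,0,-0.12]
    - [0,0,-0.16]
    - [0,0.06,-0.16]
    - [0,0.12,-0.16]
    - [0,0.168,-0.16]
    - [0,0.168,-0.16]
  turn:
    - [0,0,0]
    - [0,0,0]
    - [0,0,0]
    - [0,0,0]
    - [0,0,0]
    - [0,0,0]
    - [0,0,0]

```text
clock: 14.4
tcp_pos: [0.6642, -0.0386, 0.2269]
orientation: [3.137, 0.083, -0.001]
contact_force: [0.5, -0.7, -0.1]
grip_width: 0.0655
```

```bash
python3 - <<'E'
from h import *
st();print(e(r.get_obs()['tcp_pos']));plan([*we(45,-34.5),.147],np.radians(-86.53))
f=imaging.grab_frame('scene')
from posts import posts
posts('scene')
E
```

```text
t 14.4 tcp [ 0.6642 -0.0386  0.2269] jawyaw -86.96 z [-0.001 -0.003 -1.   ] F [ 0.5 -0.7 -0.1] w 0.0655 q [ 0.23  0.51 -0.37  1.58  0.2   1.1  -1.72]
[ 45.6 -40.3]
off [-0.0011, -0.012, 0.1598] turn [0.002, 0.0005, -0.005] rows 1.602158647703095 0.05380252022713751
cam [1.194 0.083 1.166] [581.4  49.5]
red [333 224   4  13  39] ex [35.79  71.648] ey [32.352 40.986]
red [341 225   5  13  39] ex [35.29  71.548] ey [53.97  63.592]
yel [300 219   4  13  46] ex [35.58 71.62] ey [-57.175 -46.225]
yel [313 221   5  13  47] ex [35.53  71.816] ey [-21.208 -11.43 ]
or [300 202   5  14  65] ex [-0.88 38.58] ey [-64.48 -48.52]
```

Red is fully squeezed, with a post spacing of 22 mm. Now yellow.

Request:
carry_out:
  offset:
    - [-0.001,-0.012,0]
    - [-0.001,-0.012,0.05]
    - [-0.001,-0.012,0.1]
    - [-0.001,-0.012,0.14]
    - [-0.001,-0.012,0.159]
    - [-0.001,-0.012,0.159]
  turn:
    - [0,0,-0.005]
    - [0,0,-0.005]
    - [0,0,-0.005]
    - [0,0,-0.005]
    - [0,0,-0.005]
    - [0,0,-0.005]

```text
clock: 15.1
tcp_pos: [0.6625, -0.0253, 0.1465]
orientation: [-3.139, -0.109, 0.004]
contact_force: [0.4, -0.3, 0.6]
grip_width: 0.066
```

```bash
python3 - <<'E'
from h import *
st();print(e(r.get_obs()['tcp_pos']));plan([*we(45,-40),.147],np.radians(-86.53))
E
```

```text
t 15.1 tcp [ 0.6625 -0.0253  0.1465] jawyaw -86.02 z [-0.003  0.001 -1.   ] F [ 0.4 -0.3  0.6] w 0.066 q [ 0.2   0.58 -0.36  1.65  0.24  0.96 -1.75]
[ 44.6 -26.8]
off [0.0005, 0.0263, -0.001] turn [-0.0006, 0.0017, 0.006] rows 0.26350518498462905 0.06236757739425918
```

Request:
carry_out:
  offset:
    - [0,0.013,0]
    - [0,0.026,0]
    - [0,0.026,0]
  turn:
    - [0,0,0.006]
    - [0,0,0.006]
    - [0,0,0.006]

```text
clock: 15.4
tcp_pos: [0.6651, -0.0416, 0.1491]
orientation: [3.14, 0.088, 0.003]
contact_force: [0.1, -0.6, 0.2]
grip_width: 0.0657
```

Request:
carry_out:
  offset:
    - [0,0,0]
    - [0,0,0]
    - [0,0,0]
    - [0,0,0]
    - [0,0,0]
    - [0,0,0]
    - [0,0,0]
    - [0,0,0]
  turn:
    - [0,0,0]
    - [0,0,0]
    - [0,0,0]
    - [0,0,0]
    - [0,0,0]
    - [0,0,0]
    - [0,0,0]
    - [0,0,0]
  hand: 1

```text
clock: 16.2
tcp_pos: [0.6653, -0.0384, 0.1501]
orientation: [-3.139, -0.093, -0.005]
contact_force: [-1.6, 2.0, 8.7]
grip_width: 0.0288
```

```bash
python3 - <<'E'
from h import *
st();print(e(r.get_obs()['tcp_pos']))
E
```

```text
t 16.2 tcp [ 0.6653 -0.0384  0.1501] jawyaw -86.59 z [ 0.003  0.001 -1.   ] F [-1.6  2.   8.7] w 0.0288 q [ 0.22  0.58 -0.36  1.64  0.24  0.96 -1.74]
[ 46.6 -40.1]
```

Request:
carry_out:
  offset:
    - [0,0,0]
    - [0,0,0]
    - [0,0,0]
    - [0,0,0]
  turn:
    - [0,0,0]
    - [0,0,0]
    - [0,0,0]
    - [0,0,0]
  hand: 0.23

```text
clock: 16.6
tcp_pos: [0.6641, -0.0402, 0.1476]
orientation: [3.14, 0.091, -0.001]
contact_force: [0.7, 0.0, -0.0]
grip_width: 0.0655
```

Request:
carry_out:
  offset:
    - [0,0,-0.05]
    - [0,0,-0.12]
    - [0,0,-0.18]
    - [0,0,-0.23]
    - [0,0,-0.23]
    - [0,0,-0.23]
  turn:
    - [0,0,0]
    - [0,0,0]
    - [0,0,0]
    - [0,0,0]
    - [0,0,0]
    - [0,0,0]

```text
clock: 17.2
tcp_pos: [0.6643, -0.0401, 0.2631]
orientation: [3.14, 0.091, 0.001]
contact_force: [0.3, -0.0, -0.2]
grip_width: 0.0656
```

```bash
python3 - <<'E'
from posts import *
np.set_printoptions(precision=1,suppress=True)
st();plan([*we(-6,-60),.26],np.radians(-41.5))
posts('scene');posts('wrist')
E
```

```text
t 17.2 tcp [ 0.7 -0.   0.3] jawyaw -86.67 z [ 0. -0. -1.] F [ 0.3 -0.  -0.2] w 0.0656 q [ 0.2  0.5 -0.4  1.5  0.2  1.2 -1.7]
off [-0.1031, 0.0369, 0.0062] turn [0.0004, -0.0004, -0.5256] rows 1.0965304022882554 5.258707080169242
cam [1.2 0.1 1.2] [581.4  49.5]
red [333 224   4  13  39] ex [35.8 71.6] ey [32.4 41. ]
red [341 225   5  13  40] ex [35.3 71.5] ey [53.6 63.6]
yel [300 219   4  13  46] ex [35.6 71.6] ey [-57.2 -46.2]
yel [308 221   4  12  43] ex [37.7 71.1] ey [-35.2 -24.9]
or [300 199   6  17  67] ex [-6.7 38.6] ey [-66.1 -48.5]
cam [ 0.7 -0.   0.4] [128.9 -41.3]
red [193 198  13  21 218] ex [35.4 53.3] ey [56.2 64.8]
red [219 198  13  21 220] ex [35.4 53.2] ey [34.2 42.9]
yel [327 191  12  28 263] ex [35.1 56.8] ey [-55.7 -46.5]
yel [301 197  12  22 256] ex [35.2 53.9] ey [-34.  -24.6]
or [332 259  19  29 345] ex [-12.8  10.7] ey [-64.6 -50.1]
```

Request:
carry_out:
  offset:
    - [-0.03,0.01,0]
    - [-0.06,0.02,0]
    - [-0.1,0.034,0]
    - [-0.103,0.034,0]
    - [-0.103,0.034,0]
    - [-0.103,0.034,0]
    - [-0.103,0.034,0]
    - [-0.103,0.034,0]
  turn:
    - [0,0,-0.1]
    - [0,0,-0.2]
    - [0,0,-0.3]
    - [0,0,-0.4]
    - [0,0,-0.5]
    - [0,0,-0.526]
    - [0,0,-0.526]
    - [0,0,-0.526]
  hand: 0.3

```text
clock: 18.1
tcp_pos: [0.6134, -0.06, 0.2619]
orientation: [-2.864, -1.289, 0.002]
contact_force: [0.0, 0.5, -0.4]
grip_width: 0.0599
```

```bash
python3 - <<'E'
from posts import *
st();print(e(r.get_obs()['tcp_pos']));plan([*we(-6,-58.5),.165],np.radians(-41.5))
E
```

```text
t 18.1 tcp [ 0.6134 -0.06    0.2619] jawyaw -41.54 z [-0.002  0.    -1.   ] F [ 0.   0.5 -0.4] w 0.0599 q [ 0.41  0.42 -0.55  1.65  0.24  1.14 -0.93]
[ -6.5 -58.5]
off [0.0009, 0.0009, 0.1937] turn [-0.0009, 0.0006, -0.0004] rows 1.9372131836070432 0.011971575796164272
```

Request:
carry_out:
  offset:
    - [0.001,0.001,0.05]
    - [0.001,0.001,0.1]
    - [0.001,0.001,0.15]
    - [0.001,0.001,0.18]
    - [0.001,0.001,0.194]
    - [0.001,0.001,0.194]
  turn:
    - [0,0,0]
    - [0,0,0]
    - [0,0,0]
    - [0,0,0]
    - [0,0,0]
    - [0,0,0]

```text
clock: 18.7
tcp_pos: [0.6142, -0.0598, 0.1651]
orientation: [-2.863, -1.291, 0.002]
contact_force: [0.9, 0.6, 0.6]
grip_width: 0.0595
```

Request:
carry_out:
  offset:
    - [0,0,0]
    - [0,0,0]
    - [0,0,0]
    - [0,0,0]
    - [0,0,0]
    - [0,0,0]
    - [0,0,0]
    - [0,0,0]
  turn:
    - [0,0,0]
    - [0,0,0]
    - [0,0,0]
    - [0,0,0]
    - [0,0,0]
    - [0,0,0]
    - [0,0,0]
    - [0,0,0]
  hand: 1
  force: 60

```text
clock: 19.5
tcp_pos: [0.6147, -0.0591, 0.1671]
orientation: [2.864, 1.292, 0.001]
contact_force: [-2.4, 1.5, 5.5]
grip_width: 0.0142
```

```bash
python3 - <<'E'
from posts import *
st();o=r.get_obs();print(e(o['tcp_pos']))
R0=Rn.from_rotvec(o['orientation'])
p0=o['tcp_pos'][:2];H=we(-6,100);d=p0-H;print('radius',np.linalg.norm(d),np.degrees(np.arctan2(*( [-(d@EX)/1,-(d@EY)]))))
for th in np.radians([6,12,18,24,30,36,42,48,54,60,66,72,78,80,82]):
    c,s=np.cos(-th),np.sin(-th);q=H+np.array([[c,-s],[s,c]])@d
    off=R0.inv().apply([*(q-p0),0])/.5;print(round(np.degrees(th)),np.round(off,3),np.round(q,3))
E
```

```text
t 19.5 tcp [ 0.6147 -0.0591  0.1671] jawyaw -41.43 z [ 0.001  0.    -1.   ] F [-2.4  1.5  5.5] w 0.0142 q [ 0.38  0.52 -0.52  1.74  0.31  0.96 -0.98]
[ -5.2 -57.7]
radius 0.15774606110548942 -0.30752454182077743
6 [-0.022 -0.024 -0.   ] [ 0.598 -0.059]
12 [-0.042 -0.051 -0.   ] [ 0.582 -0.058]
18 [-0.058 -0.08  -0.   ] [ 0.566 -0.055]
24 [-0.072 -0.11  -0.   ] [ 0.55 -0.05]
30 [-0.082 -0.141 -0.   ] [ 0.535 -0.043]
36 [-0.089 -0.173 -0.   ] [ 0.52  -0.035]
42 [-0.093 -0.206 -0.   ] [ 0.507 -0.026]
48 [-0.093 -0.239 -0.   ] [ 0.494 -0.015]
54 [-0.09  -0.272 -0.   ] [ 0.483 -0.003]
60 [-0.083 -0.304 -0.   ] [0.473 0.011]
66 [-0.073 -0.336 -0.   ] [0.465 0.025]
72 [-0.059 -0.366 -0.   ] [0.458 0.04 ]
78 [-0.043 -0.395 -0.   ] [0.452 0.055]
80 [-0.037 -0.404 -0.   ] [0.451 0.061]
82 [-0.03  -0.413 -0.   ] [0.45  0.066]
```

Request:
carry_out:
  offset:
    - [-0.011,-0.012,0]
    - [-0.022,-0.024,0]
    - [-0.032,-0.038,0]
    - [-0.043,-0.052,0]
    - [-0.051,-0.066,0]
    - [-0.059,-0.081,0]
    - [-0.066,-0.096,0]
    - [-0.073,-0.112,0]
  turn:
    - [0,0,0]
    - [0,0,0]
    - [0,0,0]
    - [0,0,0]
    - [0,0,0]
    - [0,0,0]
    - [0,0,0]
    - [0,0,0]

```text
clock: 20.3
tcp_pos: [0.549, -0.0499, 0.1671]
orientation: [2.863, 1.291, 0.005]
contact_force: [1.1, 1.7, 4.7]
grip_width: 0.0146
```

```bash
cat > arc.py <<'E'
from posts import *
st();o=r.get_obs();p=o['tcp_pos'][:2]
H=np.array([.6147,-.0591])+.160*EY;d=p-H
print('r',np.linalg.norm(d),'angle',np.degrees(np.arctan2(-(d@EX),-(d@EY))))
E
python3 arc.py
```

```text
t 20.3 tcp [ 0.549  -0.0499  0.1671] jawyaw -41.46 z [ 0.003  0.    -1.   ] F [1.1 1.7 4.7] w 0.0146 q [ 0.42  0.42 -0.55  1.9   0.28  0.89 -0.99]
r 0.160562344850064 angle 23.877998549826152
```

Request:
carry_out:
  offset:
    - [-0.005,-0.0155,0]
    - [-0.01,-0.031,0]
    - [-0.0135,-0.047,0]
    - [-0.017,-0.0635,0]
    - [-0.019,-0.08,0]
    - [-0.021,-0.097,0]
    - [-0.0215,-0.114,0]
    - [-0.021,-0.1305,0]
  turn:
    - [0,0,0]
    - [0,0,0]
    - [0,0,0]
    - [0,0,0]
    - [0,0,0]
    - [0,0,0]
    - [0,0,0]
    - [0,0,0]

```text
clock: 21.1
tcp_pos: [0.4929, -0.0149, 0.167]
orientation: [2.863, 1.29, 0.003]
contact_force: [2.1, -1.6, 9.5]
grip_width: 0.0145
```

```bash
python3 arc.py
```

```text
t 21.1 tcp [ 0.4929 -0.0149  0.167 ] jawyaw -41.48 z [ 0.002 -0.001 -1.   ] F [ 2.1 -1.6  9.5] w 0.0145 q [ 0.4   0.33 -0.58  2.03  0.25  0.84 -1.05]
r 0.16097306729223504 angle 47.6225990452128
```

Request:
carry_out:
  offset:
    - [0.0015,-0.017,0]
    - [0.003,-0.0335,0]
    - [0.006,-0.05,0]
    - [0.01,-0.066,0]
    - [0.015,-0.0825,0]
    - [0.02,-0.0985,0]
    - [0.027,-0.114,0]
    - [0.034,-0.129,0]
  turn:
    - [0,0,0]
    - [0,0,0]
    - [0,0,0]
    - [0,0,0]
    - [0,0,0]
    - [0,0,0]
    - [0,0,0]
    - [0,0,0]

```text
clock: 21.9
tcp_pos: [0.4556, 0.0402, 0.1669]
orientation: [2.863, 1.289, 0.001]
contact_force: [-0.5, -2.7, 11.5]
grip_width: 0.0145
```

```bash
python3 arc.py
```

```text
t 21.9 tcp [0.4556 0.0402 0.1669] jawyaw -41.5 z [ 0.002 -0.002 -1.   ] F [-0.5 -2.7 11.5] w 0.0145 q [ 0.32  0.28 -0.62  2.1   0.23  0.82 -1.17]
r 0.1611987147532 angle 71.44896585292642
```

Request:
carry_out:
  offset:
    - [0.006,-0.0105,0]
    - [0.012,-0.021,0]
    - [0.018,-0.031,0]
    - [0.024,-0.0405,0]
    - [0.024,-0.0405,0]
    - [0.024,-0.0405,0]
  turn:
    - [0,0,0]
    - [0,0,0]
    - [0,0,0]
    - [0,0,0]
    - [0,0,0]
    - [0,0,0]

```text
clock: 22.5
tcp_pos: [0.4483, 0.0627, 0.1669]
orientation: [2.862, 1.291, 0.001]
contact_force: [-1.0, -2.7, 12.5]
grip_width: 0.0147
```

```bash
python3 arc.py; python3 - <<'E'
from posts import *
f=posts('scene');t=imaging.grab_frame('top')
a=cv2.resize(f['pixels'][150:270,180:450],None,fx=2.9,fy=2.9,interpolation=2);b=cv2.resize(t['pixels'][160:240,270:470],None,fx=3.1,fy=3.1,interpolation=2)
h=np.zeros((a.shape[0]+b.shape[0],800,3),np.uint8);h[:a.shape[0],:a.shape[1]]=a;h[a.shape[0]:,:b.shape[1]]=b;save({'pixels':h},'fin.png')
E
```

```text
t 22.5 tcp [0.4483 0.0627 0.1669] jawyaw -41.46 z [ 0.001 -0.001 -1.   ] F [-1.  -2.7 12.5] w 0.0147 q [ 0.28  0.28 -0.64  2.11  0.23  0.82 -1.22]
r 0.1612486185334605 angle 79.85698713451615
cam [1.194 0.083 1.166] [581.4  49.5]
red [333 224   4  13  40] ex [35.795 71.644] ey [32.356 40.983]
red [341 225   5  13  40] ex [35.295 71.544] ey [53.556 63.576]
yel [300 219   4  13  46] ex [35.58 71.62] ey [-57.175 -46.225]
yel [308 221   4  12  43] ex [37.668 71.132] ey [-35.19  -24.868]
```

View pics/fin.png

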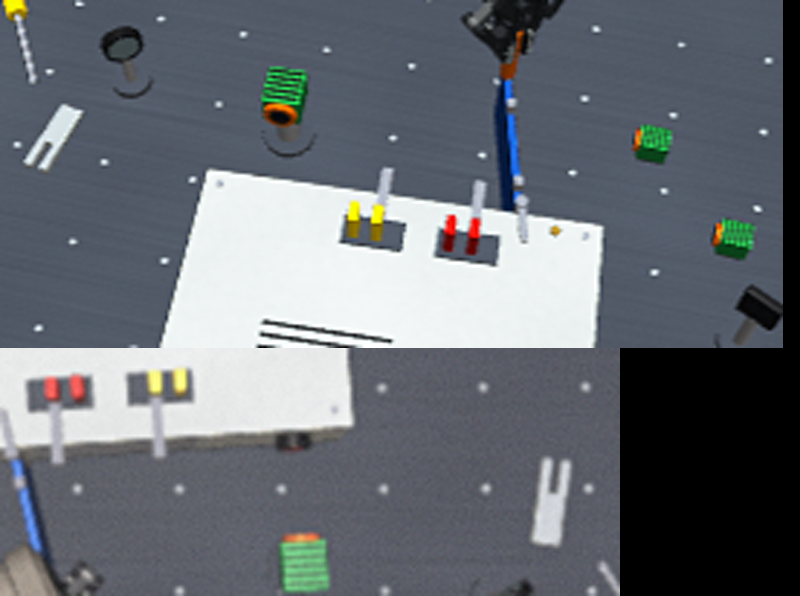

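The final picture shows the gate swung out and held by its handle at px (512,55), both catches closed, and the trap on the pedestal facing the port. The bystanders look unmoved. Handing in.

```bash
python3 -c "
from h import *
print(r.hand_in());st()"
```

```text
the job is handed in; nothing more can be done
None
the job is handed in; nothing more can be done
```

The job is done and handed in at about 22.6 s of the 72 s allowed; hand-in gives no verdict.

- **Trap:** I put the largest trap on the pedestal and let go. It measured within about 1–2 mm of the plate's centre in the wrist camera, with its mouth facing the port to within about 1–2°. In the last pictures it was still upright.
- **Catches:** I squeezed red first, then yellow. The spacing between post centres went from about 34–36 mm to 22 mm on both, which is fully squeezed, and the last scene picture still showed that.
- **Gate:** I swung it past the detent and held it by the handle with a 60 N grip. By the arm's position it is at 79.9°. The wrist force at the end was about 13 N.
- **Bystanders:** The ones in the final pictures looked unmoved. The optics jar and part of the screwdriver were outside those crops, so I did not check them at the end.
- **Checks that failed or disagreed:**
  - The two camera estimates of the pedestal differed by about 2 mm, so I used a value in between.
  - The top-camera check of the placed trap found nothing.
  - The handle measured about 2 mm closer to the hinge than the 160 mm given. I followed the 160 mm arc and saw no high forces.

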